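# Meter a dose of buttons from the slide-gate hopper

## Task

Slide the scoop under the hopper's spout, then draw the hopper's slide gate out by its red grip until you feel it come up against the brass dose stop, without forcing it, so that the two pairs of buttons at the posts' end drop into the scoop. Then push the gate fully shut again and leave the scoop standing flat under the spout with the four buttons in it, the other four still in the hopper. Leave the other things on the bench alone.

Things in the scene. Friction and masses are not known exactly. Their poses are not given: they have to be found in the camera images.
- hopper: grey sheet-metal button hopper on two dark posts at its +x end, bolted to the bench. Origin on the bench straight below its spout's middle, z up; its gate pulls out towards -x. Four pockets, each 22 (x) x 42 (y), in a row with centres at x = +37.5, +12.5, -12.5, -37.5; their floor is the gate (top at z = 104). Foot plate 10 high, x = 69 to 145, y = +-63; posts to z = 230.
- hopper_lip (a point): middle of the front lip of the hopper's flared mouth, at x = -128, z = 265 (mm, hopper frame), 48 wide. The front wall stands upright at x = -51.5 from z = 105 to 155, then flares out to this lip, so it overhangs the shut gate's grip: a hand cannot come straight down there, it must lean out towards -x, fingers pointing down and towards +x, about 40 degrees from vertical.
- spout (a point): middle of the spout's lower edge, z = 56, on the hopper's z axis; spout 54 (x) x 50 (y) outside. The bench below is free and open to the hopper's +y (robot's) and -y sides. Lowest parts over the bench beside the spout: two gate rails at y = +-36 to +-47, z = 96 to 108, x = -160 to +74, tied by bars at x = -155 and +68, z = 86 to 96.
- gate: steel slide gate, 72 wide, 4 thick; axes as the hopper's. Shut, its origin is at (0, 0, 100) in the hopper's frame, a dead end of travel; it slides along hopper -x. It uncovers the pockets from the posts' end: the second pair has dropped by 46 to 50 mm of opening, the third would at about 61. Friction about 3 N; it stays where it is left. A lug at its +y edge rides over the rail and meets the stop.
- gate_grip (a point): middle of the red upright grip on the gate's outer end, a block 14 wide (hopper y), 26 long (hopper x), 44 high (z = 110 to 154); the point is at x = -85, z = 132 in the hopper's frame when the gate is shut. 24 mm are free on either side of it; the pocket wall is 20 mm behind it (+x).
- stop: brass dose stop on the +y rail, block 18 long (x), 16 wide, 20 high, origin under its centre at (-131, 42, 108) in the hopper's frame. A tight screw with a rubber tip (11 across) goes through it towards +x; how far the worker has it set is not measured: the tip meets the gate's lug at some opening from 46 to 55 mm. The rubber yields about 1 mm per 8 N; more than about 25 N is forcing it.
- scoop: loose catch scoop: open aluminium pan 86 (x) x 106 (y) x 36 high, walls and floor 3, with a straight wooden handle towards -x, 18 wide and 18 high, from x = -41 to -151, z = 18 to 36. Origin under the pan's middle. About 0.25 kg. It fits below the spout with its handle pointing to the hopper's +y side (scoop yaw = hopper yaw - 90 degrees).
- scoop_grip (a point): point on the middle of the scoop's handle, 115 mm from the pan's middle (x = -115), z = 27; keeping the hand here keeps it clear of the hopper
- reed_plate: bystander: slotted steel reed plate 170 x 42 x 5 lying flat, origin under its centre
- screw_jar: bystander: closed glass jar, diameter 60, height 60, origin under its centre
- screwdriver: bystander: screwdriver lying on the bench, origin near its middle
- glue_bottle: bystander: white bottle, diameter 48, height 140, origin under its centre
- end_frame: bystander: hexagonal dark wooden end frame of a concertina, about 170 across, 45 high, origin under its centre
- button_1: one of eight loose white instrument buttons, diameter 16, height 12, 12 g, origin under its centre; at the start it lies flat in the hopper, one of the pair in the first pocket counted from the posts (hopper x about +37.5 mm)
- button_2: one of eight loose white instrument buttons, diameter 16, height 12, 12 g, origin under its centre; at the start it lies flat in the hopper, one of the pair in the first pocket counted from the posts (hopper x about +37.5 mm)
- button_3: one of eight loose white instrument buttons, diameter 16, height 12, 12 g, origin under its centre; at the start it lies flat in the hopper, one of the pair in the second pocket counted from the posts (hopper x about +12.5 mm)
- button_4: one of eight loose white instrument buttons, diameter 16, height 12, 12 g, origin under its centre; at the start it lies flat in the hopper, one of the pair in the second pocket counted from the posts (hopper x about +12.5 mm)
- button_5: one of eight loose white instrument buttons, diameter 16, height 12, 12 g, origin under its centre; at the start it lies flat in the hopper, one of the pair in the third pocket counted from the posts (hopper x about -12.5 mm)
- button_6: one of eight loose white instrument buttons, diameter 16, height 12, 12 g, origin under its centre; at the start it lies flat in the hopper, one of the pair in the third pocket counted from the posts (hopper x about -12.5 mm)
- button_7: one of eight loose white instrument buttons, diameter 16, height 12, 12 g, origin under its centre; at the start it lies flat in the hopper, one of the pair in the fourth pocket counted from the posts (hopper x about -37.5 mm)
- button_8: one of eight loose white instrument buttons, diameter 16, height 12, 12 g, origin under its centre; at the start it lies flat in the hopper, one of the pair in the fourth pocket counted from the posts (hopper x about -37.5 mm)
Not all that is in view belongs to the job. There is more than one size of the scoop; the one meant has the size given above.

How it is judged:
By the outcome, as a careful person would: the job done as asked, in the order asked, and still so for the second after the job is handed in, with the robot touching nothing.
It also fails if it takes over 64 s, if anything falls off the work surface, if the arm or the gripper's body presses on something with over 40 N, if the wrist force passes 120 N, or if a joint passes its speed limit or range.

## Robot

A 6-joint arm with a two-finger parallel gripper is mounted at the origin on the work surface. World frame = base frame: x ahead of the robot, y to its left, z up, the work surface at z = 0. Lengths are in m, angles in rad, forces in N, time in s.
With the tool pointing down it reaches from about 0.3 to 0.875 m from the base axis. Payload 6.4 kg.
Tool frame: the origin (TCP) lies on the centre line of the jaws, within the pads' length; the fingertips stand 14 mm ahead of it and the grasp point (between the pads) lies 5 mm behind it; y points along the fingers, x is the direction in which the jaws open and shut, and the axes are right-handed (so a half turn about y gives the same grasp; the last joint's range is limited). The gripper opens to 85 mm and grips with 20 to 120 N. Pads are 22 mm wide; open, the fingers measure 114 mm over their backs; the gripper's body (76 mm by 85 mm) begins 54 mm behind the grasp point. The pads swing forward as they close: fully open they stand 13 mm farther back than shut.
Start: joints at [-1.451, 0.181, 1.607, -0, 1.354, -0.206], TCP at [0.184, -0.545, 0.245] pointing down, gripper open.
Joint ranges: [-2.99, 2.99], [-0.89, 2.07], [0.3, 2.58], [-1.14, 4.28], [0, 2.63], [-3.12, 3.12]. Speed limits (rad/s): [2.57, 2.57, 3.01, 3.14, 3.14, 3.14].

## Interface

Orientations are given as [roll, pitch, yaw] about the fixed x, y, z axes, in that order (R = Rz(yaw) Ry(pitch) Rx(roll)).
In Python, from plant import r, vision gives the robot as it stands. Calls block until the motion is done:
- r.movep(position, orientation): joint-space move of the TCP to a pose.
- r.movel(position, orientation=None, rate=0.15): straight line of the TCP; orientation=None keeps the orientation; rate is the mean speed in m/s.
- r.move_j(angles): joint-space move.
- r.command_gripper(opening): finger opening in m; the grip force is fixed at half the most; returns when the fingers have stopped.
- r.hold(seconds).
- r.ik(position, orientation): joint angles nearest the present ones, or None.
- r.read_state(): the state.
- vision.get_image(name): name is "scene" or "side" or "wrist"; returns a dict with "color" (384x512x3 uint8, blue, green, red), "fx", "fy", "cx", "cy" (pixels), "extrinsics" (4x4, takes a point from world to camera coordinates). Camera axes: x right, y up, looking along -z (the intrinsics and any distortion apply to the point x, -y, -z); pixel columns grow to the right and rows downward; lengths in m; the calibration is good to about 2 mm. A picture is of the moment at which its call begins. There is no depth.
A pose or a line that the arm cannot do raises r.PlanningError and nothing moves.
- r.close_job(): hands the job in, once; it reports no verdict.
The state is a dict: "t": time; "joint_pos": joint angles; "joint_vel": joint speeds; "tau": joint torques, N m; "ee_pos": TCP position; "orientation": TCP orientation; "wrist_force": force on the tool from outside, world axes, zero at the start; "wrist_torque": the same for the moment, N m; "opening": finger opening in m.
Only numpy, scipy, OpenCV 4.12 (cv2) and the standard library are available. Lean on these libraries where they do the work, as an engineer would, in place of code of your own. Each camera call takes 0.05 s, during which the arm holds its last target.

## Working session

There is one attempt and no reset: what is moved stays moved. The work goes in short steps, each a Python script; the robot and the scene stay as the last script left them, time stands still between calls to the robot, and variables do not carry over. Pictures are saved under pics/ and viewed, and the job is handed in when it is done.

```bash
ls; mkdir -p pics; python3 - <<'E'
from plant import r, vision
import cv2, numpy as np
s=r.read_state(); print(s)
for n in ["scene","side","wrist"]:
    d=vision.get_image(n); cv2.imwrite(f"pics/{n}0.png",d["color"]); print(n,d["fx"],d["fy"],d["cx"],d["cy"],[k for k in d]); print(np.round(d["extrinsics"],4).tolist())
    np.savez(f"pics/{n}0.npz",**{k:v for k,v in d.items()})
E
```

```text
pics
{'t': 0.0, 'joint_pos': array([-1.45131033e+00,  1.81556994e-01,  1.60800128e+00,  7.58779412e-06,
        1.35381936e+00, -2.06342467e-01]), 'joint_vel': array([-9.18474022e-05, -6.47923356e-04,  4.31814147e-04, -1.13814243e-03,
       -4.13974097e-04, -1.60348039e-03]), 'tau': array([-3.89416782e-04, -4.44868612e+01, -3.51342416e+01, -3.35025952e-04,
        9.10949690e-03,  1.85833130e-05]), 'ee_pos': array([ 0.18398481, -0.54420907,  0.24437842]), 'orientation': array([-1.57042337,  0.0017456 , -1.24496918]), 'wrist_force': array([ 0.75266813, -0.67714318, -0.48205888]), 'wrist_torque': array([-0.00995485,  0.03111842,  0.03086993]), 'opening': 0.08563989520978763}
scene 370.07994652998826 370.07994652998826 248.64374258186055 192.97069089375617 ['color', 'fx', 'fy', 'cx', 'cy', 'extrinsics']
[[0.0964, 0.9953, -0.0059, -0.0247], [-0.7664, 0.078, 0.6375, 0.2829], [0.635, -0.057, 0.7704, -1.7238], [0.0, 0.0, 0.0, 1.0]]
side 484.3641172928537 484.3641172928537 264.83967592628755 196.2434761027678 ['color', 'fx', 'fy', 'cx', 'cy', 'extrinsics']
[[-0.605, -0.796, -0.0189, 0.3059], [0.498, -0.3968, 0.7711, -0.3944], [-0.6213, 0.4571, 0.6364, -1.5392], [0.0, 0.0, 0.0, 1.0]]
wrist 328.3181874892416 328.3181874892416 261.9610922093889 193.1312049840388 ['color', 'fx', 'fy', 'cx', 'cy', 'extrinsics']
[[0.3198, -0.9475, -0.0023, -0.5734], [0.9151, 0.3095, -0.2584, 0.0337], [0.2456, 0.0805, 0.966, -0.3792], [0.0, 0.0, 0.0, 1.0]]
```

View pics/scene0.png

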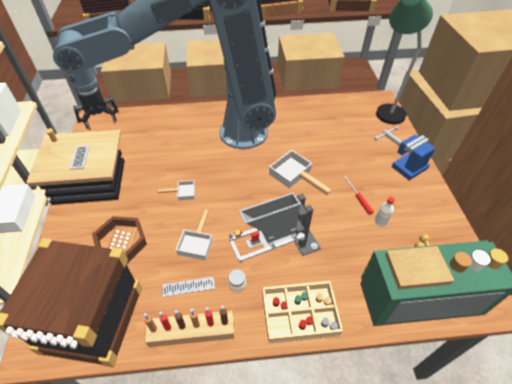

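View pics/side0.png

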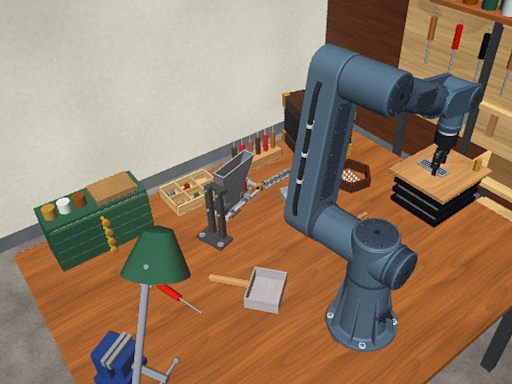

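View pics/wrist0.png

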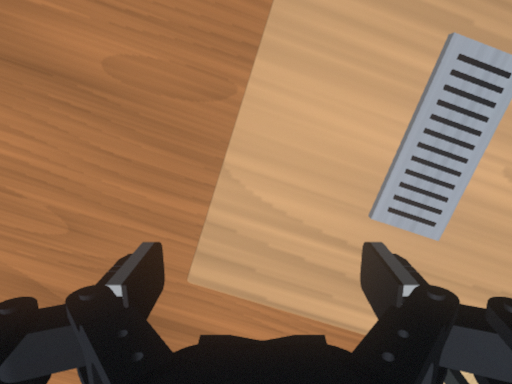

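```bash
cat > h.py <<'E'
import numpy as np, cv2
def load(n): 
    d=np.load(f"pics/{n}.npz"); return {k:d[k] for k in d}
def ray(d,u,v):
    E=d["extrinsics"];R=E[:3,:3];t=E[:3,3]
    c=np.array([(u-d["cx"])/d["fx"],-(v-d["cy"])/d["fy"],-1.0])
    return -R.T@t, R.T@c
def onz(d,u,v,z):
    o,k=ray(d,u,v); return o+k*(z-o[2])/k[2]
def proj(d,p):
    q=d["extrinsics"][:3,:3]@np.array(p)+d["extrinsics"][:3,3]
    return np.array([d["cx"]+d["fx"]*q[0]/-q[2], d["cy"]-d["fy"]*q[1]/-q[2]])
def tri(da,a,db,b):
    A=[];B=[]
    for d,p in((da,a),(db,b)):
        o,k=ray(d,*p);k/=np.linalg.norm(k);P=np.eye(3)-np.outer(k,k);A.append(P);B.append(P@o)
    return np.linalg.lstsq(np.vstack(A),np.hstack(B),rcond=None)[0]
E
python3 - <<'E'
from h import *
d=load("scene0");im=d["color"]
cv2.imwrite("pics/sc_a.png",cv2.resize(im[140:270,140:340],None,fx=4,fy=4,interpolation=cv2.INTER_CUBIC))
d=load("side0");im=d["color"]
cv2.imwrite("pics/si_a.png",cv2.resize(im[140:320,180:330],None,fx=4,fy=3.3,interpolation=cv2.INTER_CUBIC))
E
```

```text
(no output)
```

View pics/sc_a.png

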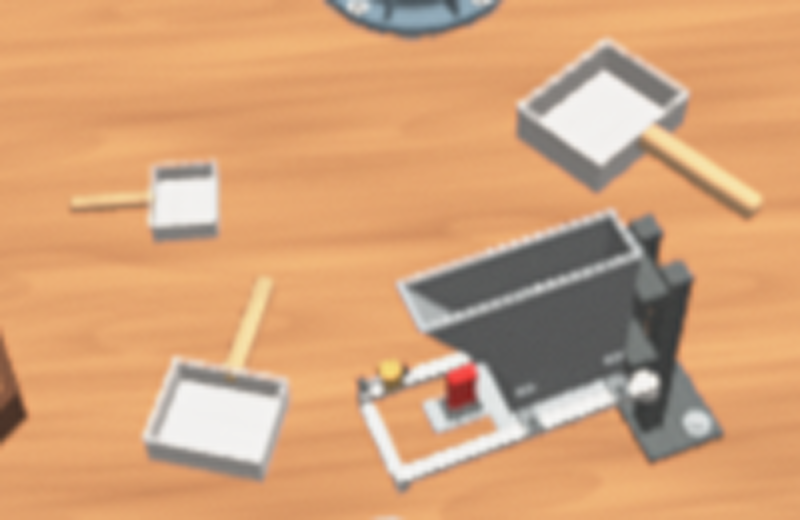

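View pics/si_a.png

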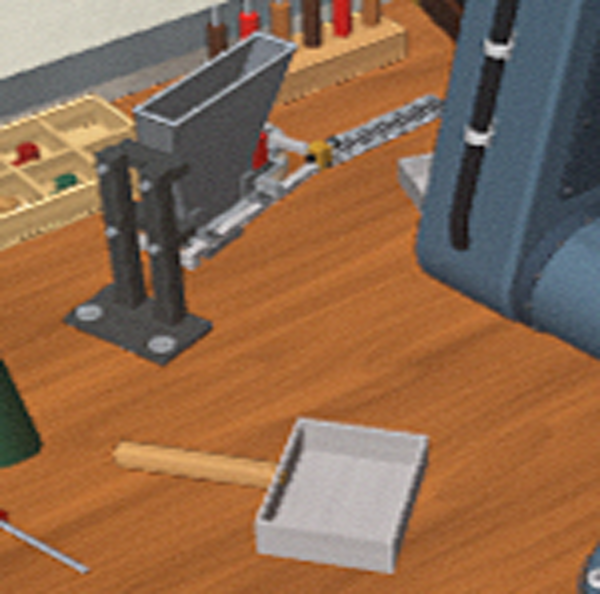

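```bash
python3 - <<'E'
from h import *
d=load("scene0")
f=lambda x,y:(140+(x+.5)/4-.5,140+(y+.5)/4-.5)
def rep(name,pts,z):
    P=np.array([onz(d,*f(*p),z)[:2] for p in pts]);print(name,np.round(P,3).tolist(),"edges",[round(float(np.linalg.norm(P[i]-P[(i+1)%len(P)])),4) for i in range(len(P))])
# order: corners of rim + handle end
rep("big",[(606,40),(687,95),(600,158),(518,104)],.036)
rep("bigh",[(648,133),(757,201)],.036)
rep("mid",[(177,359),(288,379),(262,466),(147,437)],.036)
rep("midh",[(234,368),(265,280)],.036)
rep("small",[(150,165),(214,162),(217,227),(150,231)],.03)
rep("smallh",[(150,198),(72,203)],.03)
# hopper lips
rep("lip z.265",[(400,284),(420,330),(640,255),(612,212)],.265)
rep("rail end z.108",[(360,400),(402,480)],.108)
E
```

```text
big [[0.175, 0.192], [0.265, 0.262], [0.342, 0.157], [0.26, 0.085]] edges [0.114, 0.1305, 0.1098, 0.1365]
bigh [[0.314, 0.212], [0.414, 0.301]] edges [0.1341, 0.1341]
mid [[0.544, -0.263], [0.575, -0.164], [0.662, -0.189], [0.623, -0.287]] edges [0.1039, 0.0898, 0.106, 0.0829]
midh [[0.559, -0.211], [0.462, -0.181]] edges [0.1009, 0.1009]
small [[0.3, -0.294], [0.303, -0.23], [0.388, -0.227], [0.387, -0.292]] edges [0.0644, 0.0853, 0.0649, 0.0863]
smallh [[0.344, -0.293], [0.343, -0.369]] edges [0.0766, 0.0766]
lip z.265 [[0.652, -0.064], [0.695, -0.053], [0.643, 0.119], [0.599, 0.105]] edges [0.0445, 0.1793, 0.0459, 0.1769]
rail end z.108 [[0.65, -0.101], [0.728, -0.072]] edges [0.0829, 0.0829]
```

```bash
cat >> h.py <<'E'
from scipy.spatial.transform import Rotation as Ro
def rpy(xt,yt):
    xt=np.array(xt,float);yt=np.array(yt,float);yt/=np.linalg.norm(yt);xt-=yt*(xt@yt);xt/=np.linalg.norm(xt)
    return Ro.from_matrix(np.column_stack([xt,yt,np.cross(xt,yt)])).as_euler('xyz')
def snap(vision,n,tag):
    d=vision.get_image(n);cv2.imwrite(f"pics/{n}{tag}.png",d["color"]);np.savez(f"pics/{n}{tag}.npz",**d);return d
E
python3 - <<'E'
from plant import r,vision
from h import *
o=rpy([-.29,-.956,0],[0,0,-1]);print(o)
r.movep([0.47,-0.19,0.22],o)
snap(vision,"wrist","1");s=r.read_state();print(s["t"],s["joint_pos"].round(3),s["ee_pos"])
E
```

```text
[-1.57079633  0.         -1.86532118]
1.875 [-0.62   0.053  1.801 -0.     1.287  1.246] [ 0.46989715 -0.19082807  0.22009269]
```

View pics/wrist1.png

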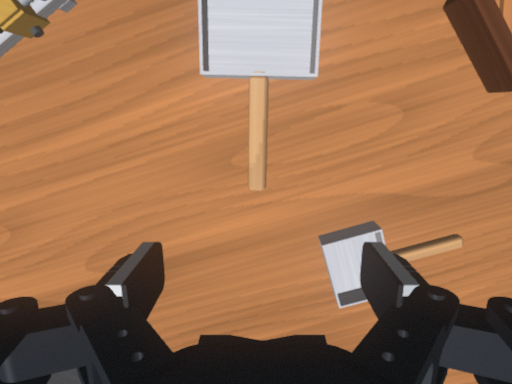

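```bash
python3 - <<'E'
from h import *
d=load("wrist1")
for p in [(249.5,78),(268,78),(249.5,187),(266,187),(200,74),(319,77)]: print(p,onz(d,*p,.036).round(4))
a=onz(d,258.7,80,.036);b=onz(d,257.7,188,.036);print(np.linalg.norm(a-b),np.degrees(np.arctan2(*(a-b)[:2][::-1])))
E
```

```text
(249.5, 78) [ 0.5581 -0.2053  0.036 ]
(268, 78) [ 0.5532 -0.2213  0.036 ]
(249.5, 187) [ 0.4613 -0.1748  0.036 ]
(266, 187) [ 0.4566 -0.1904  0.036 ]
(200, 74) [ 0.5743 -0.1637  0.036 ]
(319, 77) [ 0.5406 -0.2656  0.036 ]
0.10072349270587247 -17.622969957334888
```

```bash
python3 - <<'E'
from plant import r,vision
from h import *
a=np.radians(-17.5)
o=rpy([np.sin(a),-np.cos(a),0],[0,0,-1])
r.movep([0.490,-0.193,0.09],o)
r.movel([0.490,-0.193,0.022],o,rate=.08)
r.command_gripper(0.0)
s=r.read_state();print(s["opening"],s["wrist_force"].round(2),s["ee_pos"],s["t"])
r.movel([0.490,-0.193,0.028],o,rate=.05)
s=r.read_state();print(s["opening"],s["wrist_force"].round(2),s["wrist_torque"].round(3),s["ee_pos"],s["t"])
snap(vision,"wrist","2");snap(vision,"scene","2")
E
```

```text
0.017212148746987493 [-0.25  0.24  2.25] [ 0.49006696 -0.19303455  0.0221824 ] 4.0917
0.01688742794201268 [-1.43  0.75 -2.54] [ 0.141  0.247 -0.025] [ 0.49000444 -0.19299205  0.02817528] 4.3583
```

View pics/wrist2.png

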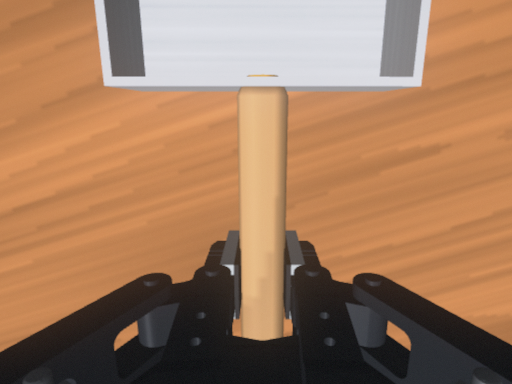

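View pics/scene2.png

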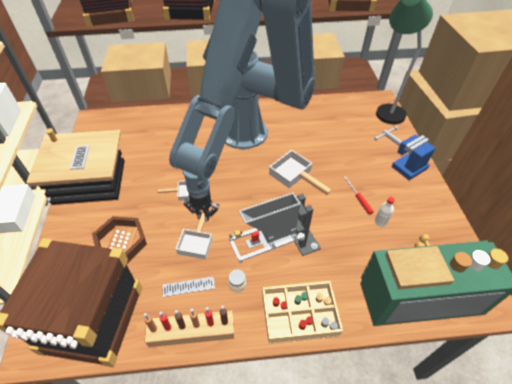

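```bash
python3 - <<'E'
from h import *
d=load("scene0");im=d["color"]
cv2.imwrite("pics/sc_b.png",cv2.resize(im[185:260,225:325],None,fx=8,fy=8,interpolation=cv2.INTER_CUBIC))
d=load("side0");im=d["color"]
cv2.imwrite("pics/si_b.png",cv2.resize(im[145:255,190:275],None,fx=7,fy=5.4,interpolation=cv2.INTER_CUBIC))
E
```

```text
(no output)
```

View pics/sc_b.png

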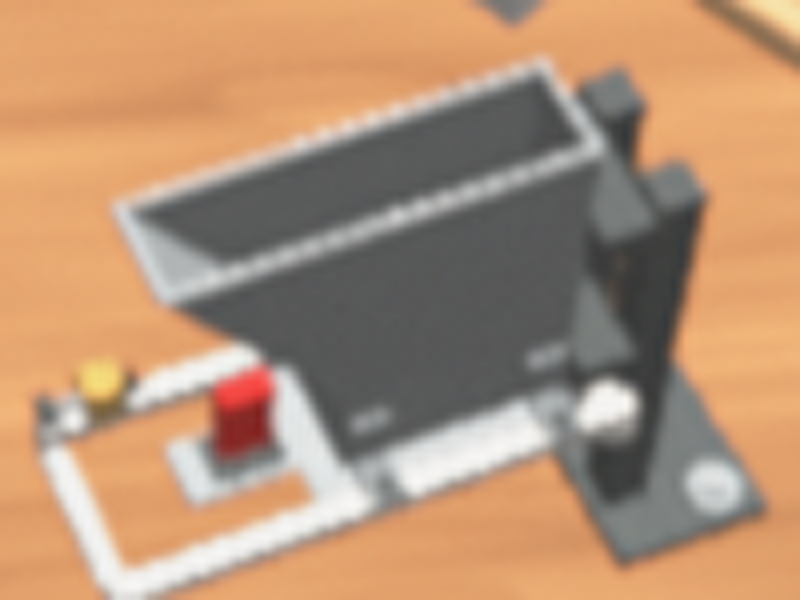

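View pics/si_b.png

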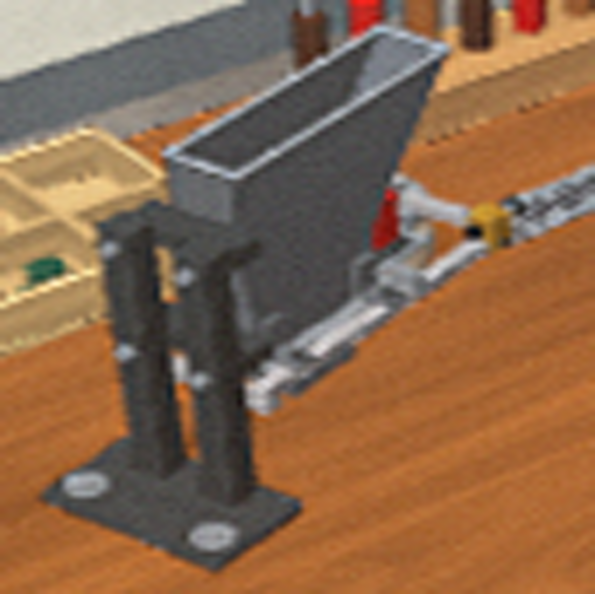

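```bash
python3 - <<'E'
from h import *
A=load("scene0");B=load("side0")
fa=lambda x,y:(225+(x+.5)/8-.5,185+(y+.5)/8-.5)
fb=lambda x,y:(190+(x+.5)/7-.5,145+(y+.5)/5.4-.5)
C=[(A,fa(118,208),-128,24,265),(A,fa(165,300),-128,-24,265),(A,fa(765,508),145,-63,10),(A,fa(625,555),69,-63,10),
(B,fb(380,28),-128,-24,265),(B,fb(447,48),-128,24,265),(B,fb(42,492),145,-63,10),(B,fb(215,562),145,63,10),(B,fb(300,503),69,63,10)]
W=np.array([onz(d,*p,z/1000)[:2] for d,p,x,y,z in C]);H=np.array([(x,y) for *_,x,y,z in C])/1000
w=W.mean(0);h=H.mean(0)
c=((H-h)[:,0]@(W-w)[:,0]+(H-h)[:,1]@(W-w)[:,1]);s=((H-h)[:,0]@(W-w)[:,1]-(H-h)[:,1]@(W-w)[:,0])
t=np.arctan2(s,c);R=np.array([[np.cos(t),-np.sin(t)],[np.sin(t),np.cos(t)]]);o=w-R@h
print(np.degrees(t),o);print(((W-o)@R-H).round(4)*1000)
g=lambda x,y,z:np.r_[o+R@np.array([x,y])/1000,z/1000]
for n,p in [("grip",(-85,0,154)),("stop",(-131,42,128))]: print(n,g(*p),(proj(A,g(*p))-[225,185])*8,(proj(B,g(*p))-[190,145])*[7,5.4])
E
```

```text
107.00135017709515 [0.63500879 0.06436582]
[[-0.2 -1.9]
 [ 0.2  0.7]
 [-5.3 -0.1]
 [ 2.4  2.7]
 [ 1.8  1.5]
 [ 1.1 -1.9]
 [-1.4  2.6]
 [-2.2 -2.3]
 [ 3.6 -1.3]]
grip [ 0.6598623 -0.0169195  0.154    ] [242.12371871 378.40987565] [372.87952266 192.76765317]
stop [ 0.63314793 -0.07318976  0.128     ] [ 98.74411142 370.88217423] [485.48099354 209.20886625]
```

```bash
cat >> h.py <<'E'
TH=np.radians(107.0);HO=np.array([0.635,0.0644,0])
HR=np.array([[np.cos(TH),-np.sin(TH),0],[np.sin(TH),np.cos(TH),0],[0,0,1]])
def hp(x,y,z): return HO+HR@(np.array([x,y,z])/1000)
E
python3 - <<'E'
from plant import r,vision
from h import *
a=np.radians(17.0)
o=rpy([np.sin(a),-np.cos(a),0],[0,0,-1])
P=lambda y,z:hp(0,y,z)
print(P(245,28),r.ik(P(245,28),o),P(115,28))
r.movel(P(245,28),o,rate=.12)
s=r.read_state();print(s["wrist_force"].round(2),s["t"])
r.movel(P(115,28),o,rate=.10)
snap(vision,"scene","3");snap(vision,"wrist","3");snap(vision,"side","3")
s=r.read_state();print(s["wrist_force"].round(2),s["ee_pos"],s["t"])
E
```

```text
[ 0.40070533 -0.00723107  0.028     ] [-0.31638369  0.15015776  2.17223246  0.          0.81920243  0.95770666] [0.52502495 0.03077725 0.028     ]
[-0.63 -0.28 -1.41] 6.325
[-0.3  -0.37 -1.68] [0.52464033 0.03067396 0.02800159] 7.925
```

View pics/wrist3.png

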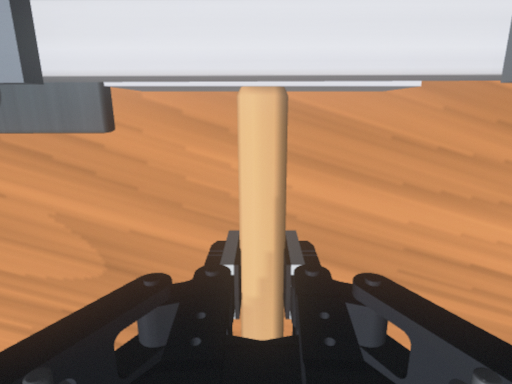

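View pics/scene3.png

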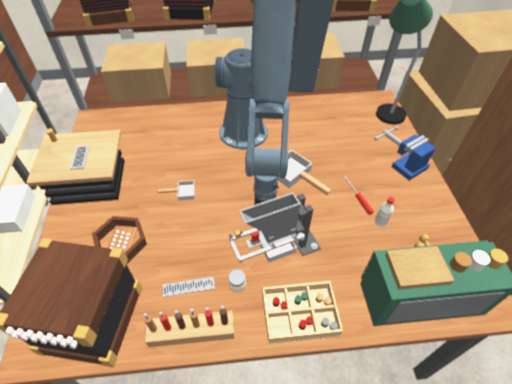

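View pics/side3.png

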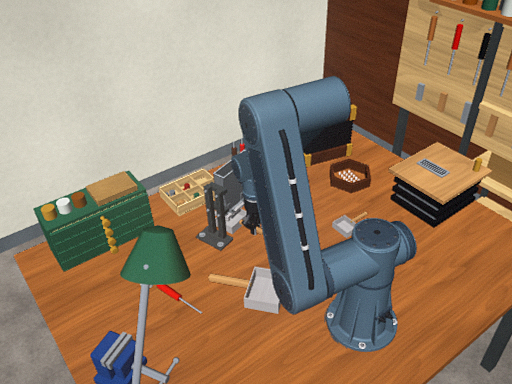

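```bash
python3 - <<'E'
from plant import r,vision
from h import *
a=np.radians(17.0)
o=rpy([np.sin(a),-np.cos(a),0],[0,0,-1])
r.movel(hp(0,115,22.2),o,rate=.04)
s=r.read_state();print(s["wrist_force"].round(2))
r.command_gripper(0.05)
s=r.read_state();print(s["wrist_force"].round(2),s["opening"])
r.movel(hp(0,118,110),o,rate=.15)
r.movel(hp(-20,190,240),o,rate=.25)
snap(vision,"scene","4");snap(vision,"wrist","4")
s=r.read_state();print(s["wrist_force"].round(2),s["ee_pos"],s["t"],s["joint_pos"].round(3))
# plan checks
for sg in (1,-1):
  for tilt in (40,):
    t=np.radians(tilt);oo=rpy(sg*HR[:,1],np.sin(t)*HR[:,0]+[0,0,-np.cos(t)])
    print(sg,oo,r.ik(hp(-85,0,132),oo),r.ik(hp(-145,0,132),oo))
E
```

```text
[ 0.08 -0.27 -0.92]
[ 0.28  0.24 -0.09] 0.05016336411765269
[-0.66  0.51 -0.7 ] [ 0.45843632 -0.00973327  0.23783361] 10.2167 [-0.281 -0.078  1.893  0.     1.33   0.993]
1 [-2.26892803  0.         -2.84488668] [-0.43617536  0.73107427  1.22829652  0.50128088  1.67874988  2.33486967] [-0.49379711  0.80125917  1.11074062  0.47710742  1.74585274  2.30935481]
-1 [-8.72664626e-01 -2.22044605e-16  2.96705973e-01] [-0.43617536  0.73107427  1.22829652  0.50128088  1.67874988 -0.80672298] [-0.49379711  0.80125917  1.11074062  0.47710742  1.74585274 -0.83223784]
```

View pics/wrist4.png

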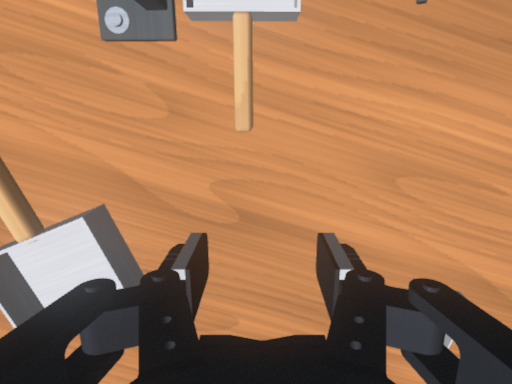

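View pics/scene4.png

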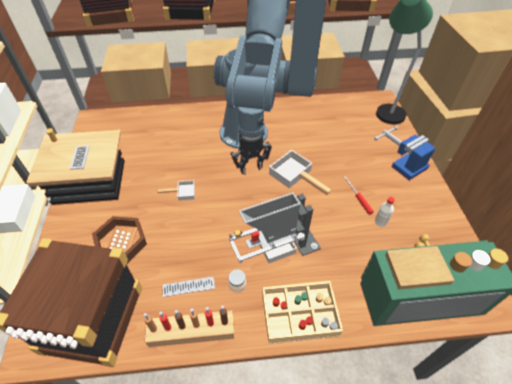

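```bash
python3 - <<'E'
from h import *
d=load("wrist4")
inv=lambda p:(HR.T@(p-HO)*1000).round(1)
for p in [(243,13),(243.5,129),(184,10),(299,10),(160,32)]: print(p,inv(onz(d,*p,.036)))
print(inv(onz(d,117,18,.012)))
E
```

```text
(243, 13) [-1.1 44.8 36. ]
(243.5, 129) [  0.  148.7  36. ]
(184, 10) [52.5 42.3 36. ]
(299, 10) [-51.9  42.4  36. ]
(160, 32) [75.8 60.6 36. ]
[123.8  43.3  12. ]
```

```bash
cat >> h.py <<'E'
def tilt(deg=41):
    t=np.radians(deg);return rpy(HR[:,1],np.sin(t)*HR[:,0]+[0,0,-np.cos(t)])
def ax(deg,s,x=-87,y=0,z=133):
    t=np.radians(deg);return hp(x-s*np.sin(t),y,z+s*np.cos(t))
E
python3 - <<'E'
from plant import r,vision
from h import *
d=load("wrist4");E=d["extrinsics"];c=-E[:3,:3].T@E[:3,3]
T=np.array([0.45843632,-0.00973327,0.23783361]);a=np.radians(17.0)
X=np.array([np.sin(a),-np.cos(a),0]);Y=np.array([0,0,-1.]);Z=np.cross(X,Y)
print("cam in tool",[(c-T)@v for v in(X,Y,Z)])
o=tilt()
r.movep(hp(-220,110,290),o)
r.command_gripper(.025)
r.movel(ax(41,110),o,rate=.25)
snap(vision,"wrist","5");snap(vision,"scene","5")
s=r.read_state();print(s["wrist_force"].round(2),s["ee_pos"],ax(41,110),s["t"],s["joint_pos"].round(3),s["opening"])
E
```

```text
cam in tool [np.float64(-9.811330969616972e-05), np.float64(-0.1291771064036866), np.float64(0.0655520520438872)]
[ 0.43 -0.26  0.79] [ 0.68148773 -0.08952785  0.21745346] [ 0.68153578 -0.08781167  0.21601805] 12.5583 [-0.512  0.741  1.036  0.497  1.884  2.362] 0.02505551878170329
```

View pics/wrist5.png

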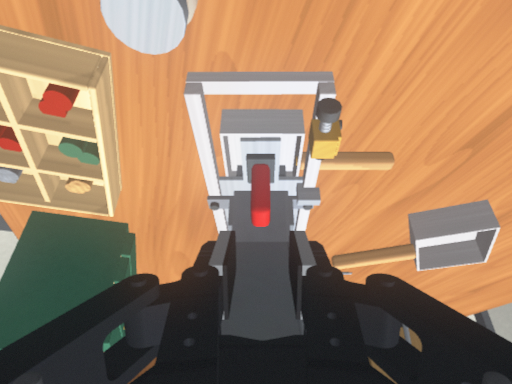

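View pics/scene5.png

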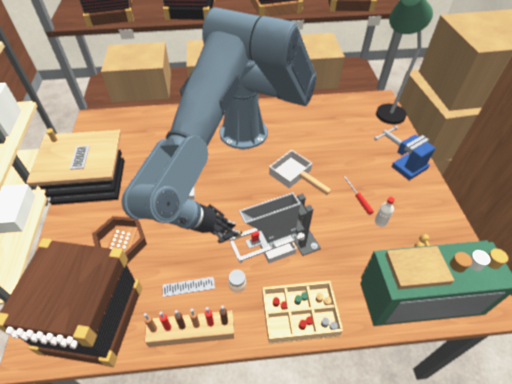

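```bash
python3 - <<'E'
from plant import r,vision
from h import *
d=load("wrist5")
print(proj(d,hp(-98,0,154)),proj(d,hp(-72,0,154)),proj(d,hp(-98,0,110)))
hsv=cv2.cvtColor(d["color"],cv2.COLOR_BGR2HSV);m=(((hsv[...,0]<6)|(hsv[...,0]>174))&(hsv[...,1]>180)&(hsv[...,2]>90))
m[:, :230]=0;m[:,290:]=0
for v in range(165,230,8):
    u=np.where(m[v])[0]; print(v,u.min() if len(u) else None,u.max() if len(u) else None)
o=tilt()
r.movel(ax(41,35),o,rate=.15)
r.hold(.1)
snap(vision,"wrist","6")
s=r.read_state();print(s["wrist_force"].round(2),s["ee_pos"],ax(41,35),s["t"])
E
```

```text
[261.39393675 209.9308777 ] [261.44895436 227.67418405] [261.42120205 160.74399337]
165 None None
173 None None
181 None None
189 None None
197 None None
205 None None
213 254 268
221 253 268
229 None None
[-0.57 -0.26 -0.85] [ 0.66799783 -0.04195962  0.16070773] [ 0.6671498  -0.04075725  0.15941484] 13.3583
```

View pics/wrist6.png

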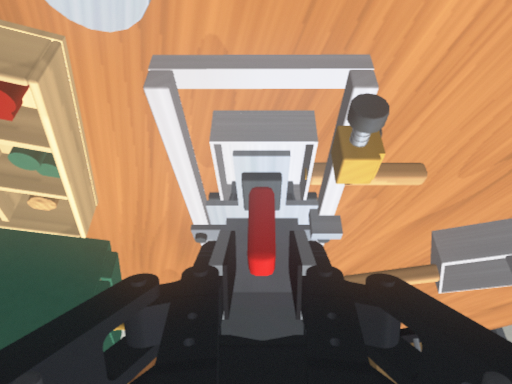

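```bash
python3 - <<'E'
from plant import r,vision
from h import *
o=tilt()
r.movel(ax(41,0),o,rate=.10)
r.hold(.15)
s=r.read_state();print((HR.T@s["wrist_force"]).round(2),HR.T@(s["ee_pos"]-HO)*1000,s["t"])
snap(vision,"wrist","7")
r.command_gripper(0.0);r.hold(.2)
s=r.read_state();print((HR.T@s["wrist_force"]).round(2),HR.T@(s["ee_pos"]-HO)*1000,s["t"],s["opening"])
snap(vision,"wrist","8");snap(vision,"side","8")
E
```

```text
[-0.08 -1.03 -0.1 ] [-87.55335875  -0.33685515 133.58767111] 14.0083
[-2.96 -4.95  0.73] [-87.7090232   -0.86837016 133.62753012] 14.5083 0.013573765103870108
```

View pics/wrist8.png

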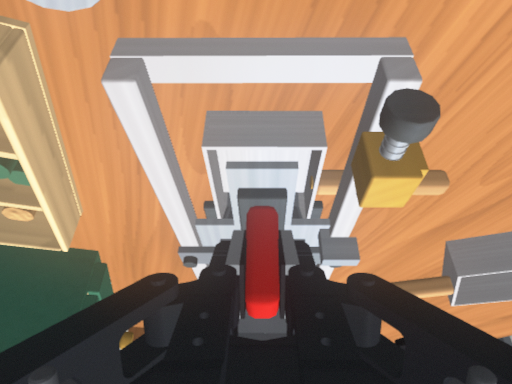

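View pics/side8.png

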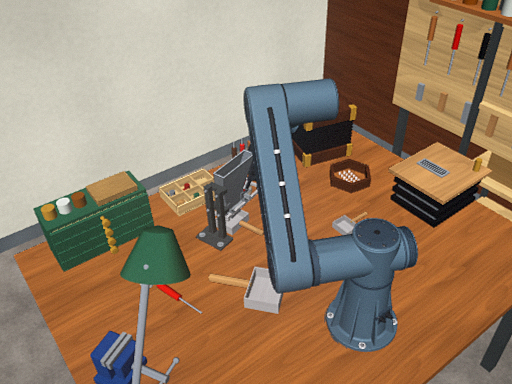

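```bash
python3 - <<'E'
from plant import r,vision
from h import *
o=tilt()
y=-.9
def st(): 
    s=r.read_state();return (HR.T@s["wrist_force"]),HR.T@(s["ee_pos"]-HO)*1000,s["t"]
_,p0,_=st()
for dx in (10,25,40):
    r.movel(hp(-87-dx,y,133),o,rate=.06);f,p,t=st();print(dx,f.round(1),(p0-p).round(2),round(t,2))
    if f[0]>12: break
else:
  for dx in np.arange(41,56.1,.75):
    r.movel(hp(-87-dx,y,133),o,rate=.02);r.hold(.1);f,p,t=st();print(dx,f.round(1),(p0-p).round(2),round(t,2))
    if f[0]>10: break
snap(vision,"wrist","9");snap(vision,"scene","9")
E
```

```text
10 [-0.8  0.2  4.9] [9.67 0.11 0.07] 14.93
25 [-1.1 -1.2  4.7] [25.09  0.15  0.08] 15.32
40 [-1.1 -1.2  4.7] [40.35  0.18  0.07] 15.72
41.0 [ 0.9 -1.3  5.4] [40.61  0.2   0.1 ] 16.07
41.75 [ 2.3 -1.1  5.7] [40.99  0.23  0.11] 16.43
42.5 [ 3.  -0.9  6.4] [41.57  0.22  0.1 ] 16.77
43.25 [ 3.3 -1.2  5.6] [42.29  0.2   0.1 ] 17.12
44.0 [ 2.9 -1.6  5.8] [43.05  0.19  0.11] 17.48
44.75 [ 2.8 -0.7  6.1] [43.8   0.2   0.12] 17.82
45.5 [ 2.4 -0.   5.4] [44.54  0.22  0.1 ] 18.18
46.25 [ 2.7 -1.8  7.1] [45.34  0.22  0.08] 18.52
47.0 [ 3.  -1.8  5.8] [46.05  0.22  0.11] 18.88
47.75 [ 3.1 -0.8  5.8] [46.82  0.21  0.12] 19.23
48.5 [ 3.1 -1.5  5.1] [47.55  0.2   0.12] 19.57
49.25 [ 3.8 -2.   5.5] [48.3   0.21  0.1 ] 19.93
50.0 [ 2.  -2.1  6.5] [49.08  0.24  0.08] 20.27
50.75 [ 2.8 -1.6  6.1] [49.78  0.21  0.12] 20.62
51.5 [ 1.6 -2.2  6.5] [50.54  0.22  0.1 ] 20.98
52.25 [ 2.9 -3.2  6. ] [51.3   0.23  0.12] 21.32
53.0 [ 3.1 -2.2  5.7] [52.03  0.23  0.13] 21.68
53.75 [ 1.9 -1.9  6.2] [52.8   0.26  0.08] 22.02
54.5 [ 4.6 -3.2  5. ] [53.3   0.2   0.12] 22.38
55.25 [ 7.  -1.   5.3] [53.32  0.21  0.09] 22.73
56.0 [ 8.1 -1.1  6.1] [53.31  0.22  0.13] 23.07
```

View pics/wrist9.png

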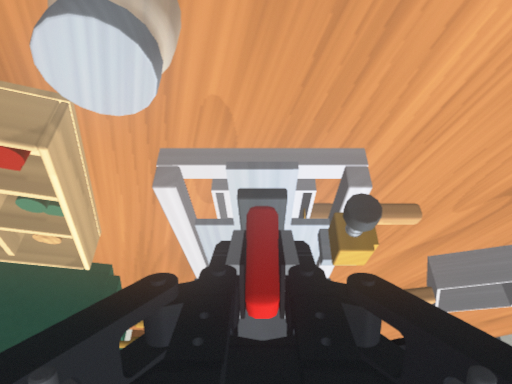

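```bash
python3 - <<'E'
from plant import r,vision
from h import *
o=tilt()
y=-.9
def st(): 
    s=r.read_state();return (HR.T@s["wrist_force"]),HR.T@(s["ee_pos"]-HO)*1000,s["t"]
for dx in (56.75,57.5,58.25,59):
    r.movel(hp(-87-dx,y,133),o,rate=.02);r.hold(.15);f,p,t=st();print(dx,f.round(1),(-87.71-p[0]).round(2),round(t,2))
    if f[0]>10.5: break
r.hold(.2);f,p,t=st();print(f.round(1),p.round(2))
snap(vision,"scene","10")
E
python3 - <<'E'
from h import *
im=load("wrist9")["color"];cv2.imwrite("pics/w9z.png",cv2.resize(im[130:290,140:400],None,fx=3,fy=3,interpolation=cv2.INTER_CUBIC))
im=load("scene10")["color"];cv2.imwrite("pics/s10z.png",cv2.resize(im[180:270,210:330],None,fx=6.5,fy=6.5,interpolation=cv2.INTER_CUBIC))
E
```

```text
56.75 [11.5 -1.1  6.2] 53.32 23.57
[11.4 -2.7  7.1] [-141.06   -1.09  133.5 ]
```

View pics/w9z.png

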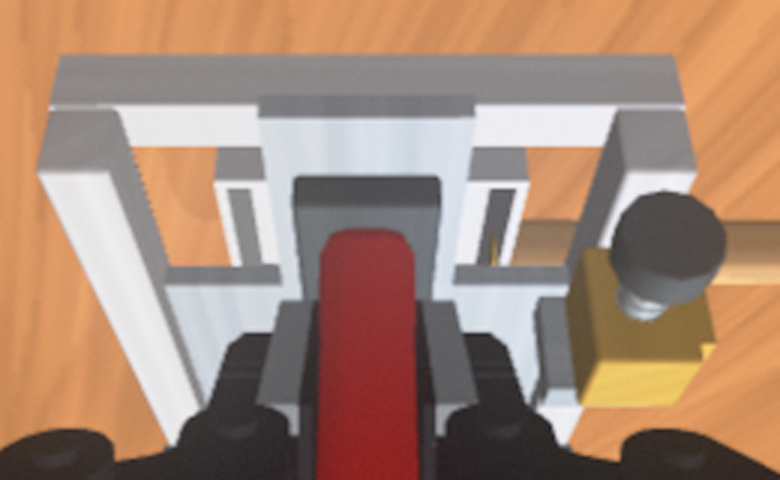

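View pics/s10z.png

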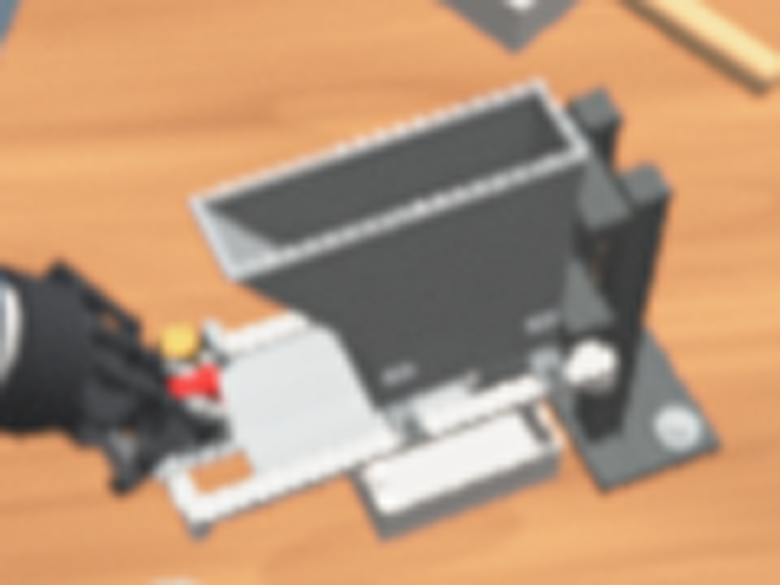

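```bash
python3 - <<'E'
from plant import r,vision
from h import *
o=tilt()
y=-.9
def st(): 
    s=r.read_state();return (HR.T@s["wrist_force"]),HR.T@(s["ee_pos"]-HO)*1000,s["t"]
for x in (-120,-100,-90):
    r.movel(hp(x,y,133),o,rate=.06);f,p,t=st();print(x,f.round(1),p.round(2),round(t,2))
    if f[0]<-20: break
else:
  for x in np.arange(-89,-79,1):
    r.movel(hp(x,y,133),o,rate=.02);r.hold(.1);f,p,t=st();print(x,f.round(1),p.round(2),round(t,2))
    if f[0]<-12: break
snap(vision,"wrist","11")
E
```

```text
-120 [ 1.6 -1.5  6.4] [-120.04   -1.04  133.55] 24.37
-100 [ 1.7 -1.3  6.3] [-100.11   -0.99  133.53] 24.85
-90 [ 1.3 -0.2  6.4] [-90.28  -0.96 133.52] 25.17
-89 [-1.4  0.   6. ] [-89.97  -0.97 133.54] 25.52
-88 [-2.5 -0.5  6.4] [-89.33  -0.97 133.58] 25.87
-87 [-1.8 -0.   6.6] [-88.42  -0.96 133.56] 26.22
-86 [-3.2  0.2  7.2] [-87.68  -0.97 133.59] 26.57
-85 [-6.1 -0.4  6.5] [-87.61  -0.98 133.59] 26.92
-84 [-10.4  -0.1   6.2] [-87.6   -0.97 133.6 ] 27.27
-83 [-13.2   0.    6.4] [-87.61  -0.98 133.66] 27.62
```

View pics/wrist11.png

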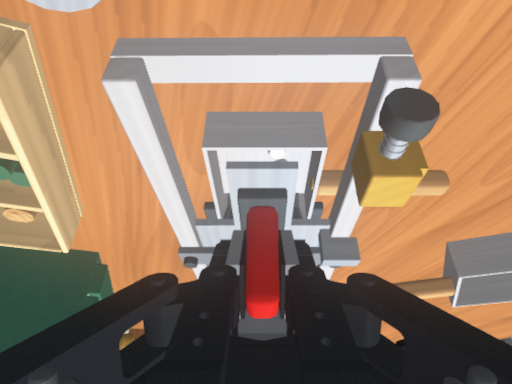

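```bash
python3 - <<'E'
from plant import r,vision
from h import *
o=tilt()
r.movel(hp(-86.5,-.9,133),o,rate=.03)
r.command_gripper(.025);r.hold(.1)
s=r.read_state();print((HR.T@s["wrist_force"]).round(2),s["opening"],s["t"])
r.movel(ax(41,110),o,rate=.15)
snap(vision,"wrist","12")
r.movel(hp(-230,60,250),o,rate=.25)
snap(vision,"wrist","13");snap(vision,"scene","13")
print(r.read_state()["t"])
im=load("scene13")["color"];cv2.imwrite("pics/s13z.png",cv2.resize(im[180:270,210:330],None,fx=6.5,fy=6.5,interpolation=cv2.INTER_CUBIC))
for al in (15,25):
  for h_ in (480,520):
    t=np.radians(al)
E
```

```text
[-0.37  0.61 -0.01] 0.025082928826552293 28.3083
29.8833
```

View pics/wrist12.png

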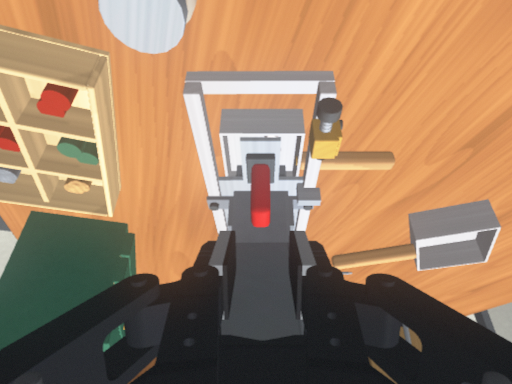

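View pics/wrist13.png

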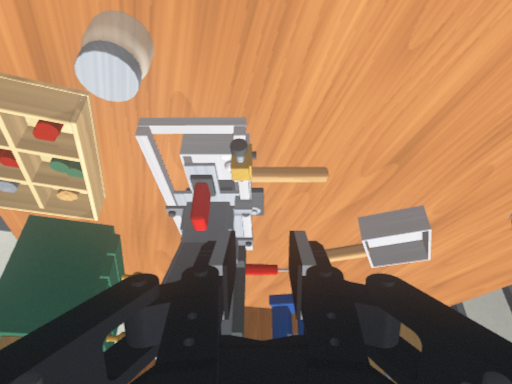

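View pics/s13z.png

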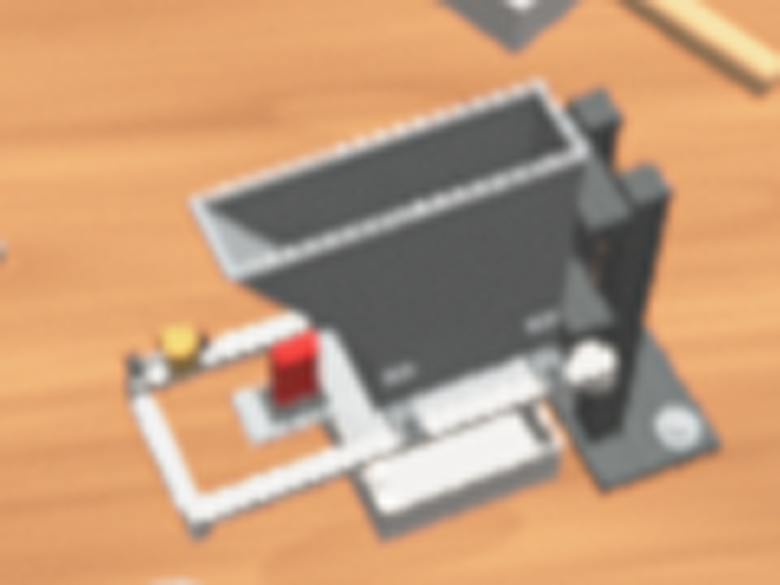

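```bash
python3 - <<'E'
from plant import r,vision
from h import *
a=np.radians(17.0)
o=rpy([np.sin(a),-np.cos(a),0],[0,0,-1])
r.movep(hp(-60,180,330),o)
r.movel(hp(-5,70,350),o,rate=.25)
snap(vision,"wrist","14");s=r.read_state();print(s["t"],s["wrist_force"].round(1))
E
```

```text
31.8083 [-0.  -0.5  0.3]
```

View pics/wrist14.png

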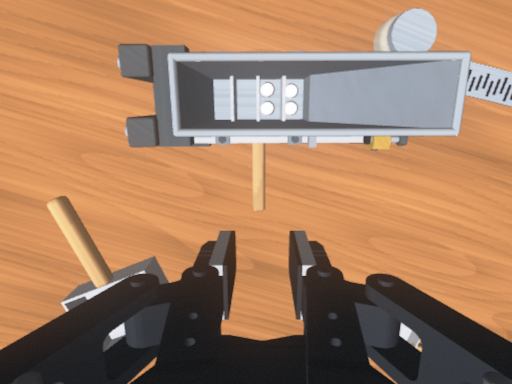

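```bash
python3 - <<'E'
from plant import r,vision
from h import *
t=np.radians(30)
o=rpy(HR[:,0]*1.0,-np.sin(t)*HR[:,1]+[0,0,-np.cos(t)])
# choose sign so tool z is +y_h
Rm=Ro.from_euler('xyz',o).as_matrix();print((HR.T@Rm[:,2]).round(2))
if (HR.T@Rm[:,2])[1]<0: o=rpy(-HR[:,0],-np.sin(t)*HR[:,1]+[0,0,-np.cos(t)])
q=r.ik(hp(0,175,215),o);print(q,r.read_state()["joint_pos"].round(2))
if q is not None:
    r.movel(hp(-5,180,350),rate=.3)
    r.movep(hp(0,175,215),o)
    snap(vision,"wrist","15");s=r.read_state();print(s["t"],s["wrist_force"].round(1))
E
```

```text
[ 0.    0.87 -0.5 ]
[-0.469914   -0.37593125  2.26443967  0.45432471  0.91139052 -2.5567231 ] [-0.14  0.1   1.49 -0.    1.55  1.13]
35.3833 [-1.2  0.1  0.5]
```

```bash
ls pics | grep 15
```

```text
wrist15.npz
wrist15.png
```

```bash
python3 - <<'E'
from h import *
d=load("wrist15");u,v=proj(d,hp(0,0,20)).astype(int);print(u,v)
im=d["color"][max(v-70,0):v+70,max(u-110,0):u+110];cv2.imwrite("pics/w15z.png",cv2.resize(im,None,fx=3.5,fy=3.5,interpolation=cv2.INTER_CUBIC))
E
```

```text
261 205
```

View pics/wrist15.png

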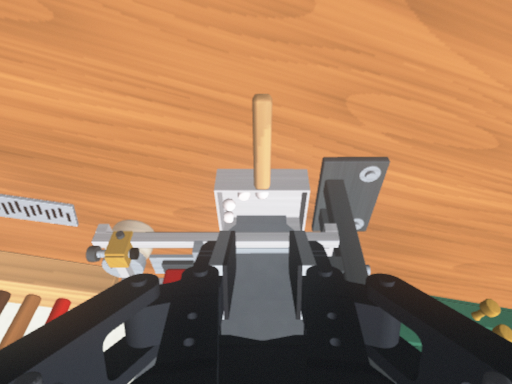

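View pics/w15z.png

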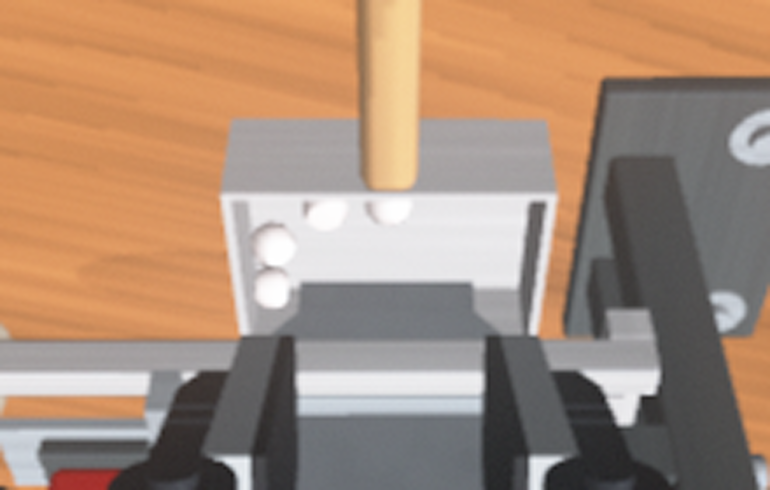

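All four buttons are visible in the scoop, at crop positions (272,245), (272,290), (325,212) and (388,207). The pan is flat under the spout and the robot touches nothing, so I am handing the job in.

```bash
python3 - <<'E'
from plant import r
r.close_job()
E
```

```text
the job is handed in; nothing more can be done
```

The job is done and handed in at about 35 s of the 64 s allowed. The scoop stands flat under the spout with four buttons in it, the gate is fully shut, and the other four buttons are still in the hopper.

- **Scoop:** I picked the 86 x 106 scoop, the middle of the three sizes. I carried it just clear of the bench and set it down under the spout with its handle towards the robot. The wrist camera put the pan within about 1 mm of centred, before the gate was drawn.
- **Opening the gate:** I drew it by the red grip with the hand leaning about 41 degrees. It stopped at 53.3 mm of opening, and the pull rose from about 3 N to 11.4 N without further motion, so I stopped there. That is well below the 25 N limit.
- **Shutting the gate:** I pushed it back to its dead end. The hand returned to its starting position, x = -87.6 mm against -87.7 mm, with 13 N against the end.
- **Last checks:** The view from above showed four buttons in pockets 3 and 4 and none in pockets 1 and 2. The view from the robot's side showed four buttons in the scoop. The red grip was clear of the hand after release, and the hand touched nothing at hand-in.

**One disagreement:** against the stop, the measured hand position did not move while the force rose by about 8 N. The rubber should have yielded roughly 1 mm. I still took this as the stop, because it lies within the expected 46 to 55 mm and only the first two pairs dropped.

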